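Tip the tea carton onto the warming place

TASK

Clear the warming place (the wood-framed rectangle let into the tiles) by pushing the wooden lid flat along the bench until it is completely outside the frame, while the tall tea carton stays standing. Then push the carton high on its back so that it topples over the frame and ends lying flat on its broad face, completely within the frame's outer edge. Only push with the fingertips: do not pick up or lift the lid or the carton, do not topple the carton any other way, leave the other kitchen things where they are, and finish clear of everything.

Things in the scene. Friction and masses are not known exactly. Their poses are not given: they have to be found in the camera images.
- warmplace: The warming place: a rectangle 220 mm (x) by 140 mm (y) outside, bordered by a dark wooden strip 8 mm wide, flush in the tiled bench top (z = 0). Fixed; its place and yaw vary. Origin at its centre; its x axis points from the end where the carton stands to the far end: the carton is to fall towards +x. Beside its middle the bench is free to 200 mm from the origin on both sides (+y, -y).
- carton: The tall cardboard tea carton with a paper band, standing astride the frame's -x end strip: 40 mm thick (x), 90 wide (y), 160 tall (z), 0.2 to 0.45 kg. Origin at the centre of its underside. Its broad front (+x) faces the frame's far end within 5 degrees, its lower front edge 15 to 35 mm inside the frame. Once its top is pushed 40 mm past upright it falls by itself over that edge.
- lid: A round wooden pot lid lying flat, partly or wholly covering the middle of the frame: 110 mm in diameter, 14 mm thick, about 0.2 kg, with a cylindrical knob 28 mm in diameter in the middle, which rises to 40 mm above the bench. Origin at the centre of its underside, under the knob. It slides on the tiles when pushed against the knob's side.
- foot_l (a point): Carton: left (+y) end of its lower front edge.
- foot_r (a point): Carton: right (-y) end of its lower front edge.
- head_l (a point): Carton: left (+y) end of its upper front edge, 160 mm above foot_l while it stands.
- head_r (a point): Carton: right (-y) end of its upper front edge, 160 mm above foot_r while it stands.
- jar: Bystander: closed amber glass jar, 60 mm in diameter, 85 mm tall, about 130 mm from the carton on its +y side. Origin at the centre of its underside.
- cup: Bystander: white ceramic cup, 68 mm in diameter, 60 mm tall, about 140 mm from the carton on its -y side. Origin at the centre of its underside.
- tin: Bystander: plain aluminium tin, 60 mm in diameter, 75 mm tall, on the left of the bench. Origin at the centre of its underside.
- teapot: Bystander: ceramic teapot, 145 mm across the belly, 120 mm tall, on the right of the bench. Origin at the centre of its underside.
- ladle: Bystander: steel ladle, 390 mm long, lying on the right near the robot. Origin on the bench about the middle of its length.
- bowl: Bystander: clay bowl, 120 mm in diameter, 50 mm tall, on the left near the robot. Origin at the centre of its underside.

How it is judged:
On the way, in this order (a step that is already met when the one before it is completed fails the run):
1. the lid lies flat outside the frame while the carton still stands ((y of lid in the frame of warmplace above 0.124 m or y of lid in the frame of warmplace below -0.124 m or x of lid in the frame of warmplace above 0.164 m or x of lid in the frame of warmplace below -0.164 m) and angle between each of lid, carton's own z axis and vertical below 0.1 rad), for 0.2 s.
2. the carton lies on its front face inside the frame (x of foot_l in the frame of warmplace between -0.113 and 0.113 m and y of foot_l in the frame of warmplace between -0.073 and 0.073 m and height (world z) of each of foot_l, foot_r, head_l, head_r below 0.008 m and x of foot_r in the frame of warmplace between -0.113 and 0.113 m and y of foot_r in the frame of warmplace between -0.073 and 0.073 m and x of head_l in the frame of warmplace between -0.113 and 0.113 m and y of head_l in the frame of warmplace between -0.073 and 0.073 m and x of head_r in the frame of warmplace between -0.113 and 0.113 m and y of head_r in the frame of warmplace between -0.073 and 0.073 m), for 0.2 s.
At the end, for the whole second after the job is handed in: The lid lies flat with its whole disc outside the frame's outer edge (1 mm allowed); the carton lies on its broad front face with all four corners of that face within the frame's outer edge (3 mm allowed); both are at rest (all of step 2 and (y of lid in the frame of warmplace above 0.124 m or y of lid in the frame of warmplace below -0.124 m or x of lid in the frame of warmplace above 0.164 m or x of lid in the frame of warmplace below -0.164 m) and angle between lid's own z axis and vertical below 0.1 rad and linear speed of each of carton, lid below 0.02 m/s); the robot touches nothing.
It fails at once if the carton is lifted, or toppled other than forwards over its lower front edge (height (world z) of any of foot_l, foot_r above 0.035 m or height (world z) of carton above 0.11 m).
It fails at once if the lid is lifted or tipped up (height (world z) of lid above 0.02 m or angle between lid's own z axis and vertical above 0.35 rad).
It fails at once if a bystander is moved more than 20 mm (distance of any of jar, cup, tin, teapot, ladle, bowl from where it was at the start of the episode above 0.02 m).
It also fails if it takes over 43 s, if anything falls off the work surface, if the arm or the gripper's body presses on something with over 40 N, if the wrist force passes 120 N, or if a joint passes its speed limit or range.

ROBOT

A 6-joint arm with a two-finger parallel gripper is mounted at the origin on the work surface. World frame = base frame: x ahead of the robot, y to its left, z up, the work surface at z = 0. Lengths are in m, angles in rad, forces in N, time in s.
With the tool pointing down it reaches from about 0.375 to 0.9 m from the base axis. Payload 3.1 kg.
Tool frame: the origin (TCP) lies between the finger pads; the fingertips stand 22 mm ahead of it and the grasp point (between the pads) lies 3 mm ahead of it; z points along the fingers, y is the line along which they close (so a half turn about z gives the same grasp; the last joint's range is limited). The gripper opens to 87 mm and grips with 3 to 60 N. Pads are 19 mm wide; open, the fingers measure 117 mm over their backs; the gripper's body (75 mm by 190 mm) begins 51 mm behind the grasp point.
Start: joints at [-1.454, 0.527, 1.433, -0, 1.181, -0.178], TCP at [0.182, -0.598, 0.224] pointing down, gripper open.
Joint ranges: [-3.08, 3.08], [-0.75, 2.2], [0.22, 2.44], [-1.43, 4.57], [0, 2.65], [-2.85, 2.85]. Speed limits (rad/s): [2.79, 2.79, 3.14, 3.14, 3.14, 3.14].

INTERFACE

Orientations are given as a unit quaternion [x, y, z, w].
In Python, from rig import robot gives the robot as it stands.
- The arm moves only by the tool move_arm, never from a script. Its argument "series" is text: rows parted by semicolons, each of 6 numbers parted by spaces: the shift along the tool's x, y, z in mm, then the turn, a rotation vector about the tool's x, y, z in degrees. In form: dx dy dz ax ay az; .... A call has 1 to 8 rows; each row is the pose to reach, as a shift and turn from the pose commanded when the call began, along the tool's axes at that moment; what a row does not reach only later rows make up. A row lasts 1/12 s, in which the tool goes at most 41.7 mm and 7.16 degrees, less where a joint would pass 70% of its speed; a pose out of reach is approached as far as the arm can. A call with a gripper value outside its range is refused whole. "jaw" is the opening, from 0 (shut) to 1 (fully open), set as the call begins (left out, the last holds). The fingers move at their own pace and stop on an object; "newtons" is the grip in N (left out, the last holds). Time passes only in rows, so rows that repeat a pose let the fingers close. It gives the time, the measured TCP pose, the force, the opening and the grip force at its end, in the units of the state.
- robot.get_obs(): the state, without advancing time (a new reading comes with each control period).
- robot.camera(name): name is "scene" or "top" or "wrist"; returns a dict with "img" (400x640x3 uint8, red, green, blue), "mtx" (3x3 intrinsics, pixels), "distortion" ([k1, k2, p1, p2, k3] as OpenCV has them; the pictures are not rectified), "world_to_cam" (4x4, takes a point from world to camera coordinates). Camera axes: x right, y down, z forward; pixel columns grow to the right and rows downward; lengths in m; the calibration is good to about 2 mm. A picture is of the moment at which its call begins. There is no depth.
- robot.hand_in(): hands the job in; it is judged then, once.
Trained networks look in a picture, given as the dict that the camera call returned (one of the last four; its "shot" number tells which), for a name from the list of things; names that differ only in an ending like _2 or _b are one class to them, and where a whole thing is asked for, a point or a joint stands for the part that bears it (a point fixed in the world has none). Each returns a list of dicts, best first, with "p" (0 to 1); they miss things now and then, are a little off and sometimes report something else, mostly with a low value. They report only what shows in the picture. A call takes as long as a camera call.
- robot.search_frame(picture, thing): "xyz" ([x, y, z] in m, in world coordinates, good to about 4 mm: the middle of the surface that is visible of it).
- robot.tip_of(picture, thing): "xyz" ([x, y, z] in m, in world coordinates, good to about 4 mm: a listed point, or the origin of a listed thing).
The state is a dict: "time": time; "q": joint angles; "joint_velocities": joint speeds; "joint_torque": joint torques, N m; "position": TCP position; "tool_rot": TCP orientation; "ft_force": force on the tool from outside, world axes, zero at the start; "moment": the same for the moment, N m; "grip_width": finger opening in m; "grip_force": force on a finger pad.
Only numpy, scipy, OpenCV 4.12 (cv2) and the standard library are available. Lean on these libraries where they do the work, as an engineer would, in place of code of your own. Each camera call takes 0.05 s, during which the arm holds its last target. There are 200 camera calls.

## Working session

There is one attempt and no reset: what is moved stays moved. The work goes in short steps, Python scripts to look and compute and a tool call to move; the robot and the scene stay as the last step left them, time stands still between calls to the robot, and variables do not carry over. Pictures are saved under pics/ and viewed, at most 10 in all, crops included, and the job is handed in when it is done.

Besides the shell and the picture viewer there is one more tool, called by a JSON object that holds its "name" and its "arguments". move_arm: Moves the arm, as the interface text tells. Its arguments: {"type":"object","properties":{"series":{"type":"string"},"jaw":{"type":"number"},"newtons":{"type":"number"}},"required":["series"]}

```bash
mkdir -p pics
cat > h.py <<'E'
from rig import robot
import numpy as np, cv2
def shot(n,save=None):
    c=robot.camera(n)
    if save: cv2.imwrite(f'pics/{save}.png',c['img'][:,:,::-1])
    return c
def tips(c,names):
    for n in names:
        r=robot.tip_of(c,n)
        print(n,[(np.round(d['xyz'],3).tolist(),round(d['p'],2)) for d in r[:2]])
def px(c,pts):
    W=c['world_to_cam'];r,_=cv2.Rodrigues(W[:3,:3])
    return cv2.projectPoints(np.array(pts,float),r,W[:3,3],c['mtx'],np.array(c['distortion']))[0][:,0]
def world(c,uv,z=0):
    u=cv2.undistortPoints(np.array(uv,float).reshape(-1,1,2),c['mtx'],np.array(c['distortion']))[:,0]
    W=np.array(c['world_to_cam']);R=W[:3,:3];o=-R.T@W[:3,3]
    d=np.c_[u,np.ones(len(u))]@R
    return o+d*((z-o[2])/d[:,2])[:,None]
E
python3 - <<'E'
from h import *
c=shot('top','top1');tips(c,['warmplace','carton','lid','foot_l','foot_r','head_l','head_r','jar','cup','tin','teapot'])
c=shot('scene','sc1');tips(c,['warmplace','carton','lid','foot_l','foot_r','head_l','head_r','jar','cup','tin','teapot','ladle','bowl'])
o=robot.get_obs();print(o['position'],o['tool_rot'],o['time'],o['ft_force'])
E
```

```text
warmplace []
carton [([0.469, 0.051, 0.002], 0.55), ([0.608, 0.062, -0.002], 0.54)]
lid [([0.604, 0.06, -0.002], 0.89)]
foot_l [([0.486, 0.098, 0.0], 0.83), ([0.503, 0.013, -0.001], 0.73)]
foot_r [([0.486, 0.098, 0.0], 0.83), ([0.503, 0.013, -0.001], 0.73)]
head_l [([0.489, 0.098, 0.161], 0.83), ([0.503, 0.014, 0.159], 0.81)]
head_r [([0.489, 0.098, 0.161], 0.83), ([0.503, 0.014, 0.159], 0.81)]
jar [([0.419, 0.177, 0.0], 0.68)]
cup [([0.486, -0.101, -0.002], 0.77), ([0.504, 0.011, 0.156], 0.19)]
tin [([0.595, 0.386, 0.004], 0.88)]
teapot [([0.652, -0.48, -0.002], 0.79)]
warmplace [([0.575, 0.076, 0.001], 0.69), ([0.4, -0.463, 0.005], 0.25)]
carton [([0.476, 0.052, 0.002], 0.66)]
lid [([0.605, 0.056, 0.0], 0.69)]
foot_l [([0.486, 0.097, -0.002], 0.61)]
foot_r [([0.486, 0.097, -0.002], 0.61)]
head_l [([0.485, 0.098, 0.158], 0.91), ([0.502, 0.013, 0.163], 0.7)]
head_r [([0.485, 0.098, 0.158], 0.91), ([0.502, 0.013, 0.163], 0.7)]
jar [([0.417, 0.178, 0.004], 0.62)]
cup [([0.481, -0.098, 0.003], 0.78)]
tin [([0.599, 0.387, -0.0], 0.84), ([0.485, 0.1, 0.0], 0.34)]
teapot [([0.647, -0.473, -0.001], 0.6)]
ladle [([0.399, -0.467, 0.001], 0.77)]
bowl [([0.401, 0.457, 0.001], 0.92)]
[ 0.18160814 -0.59800579  0.22354759] [ 9.89153667e-01  1.46884387e-01 -5.98262582e-06 -3.23029897e-06] 1.3 [ 0.05323256 -0.41240215 -0.37339059]
```

View pics/top1.png

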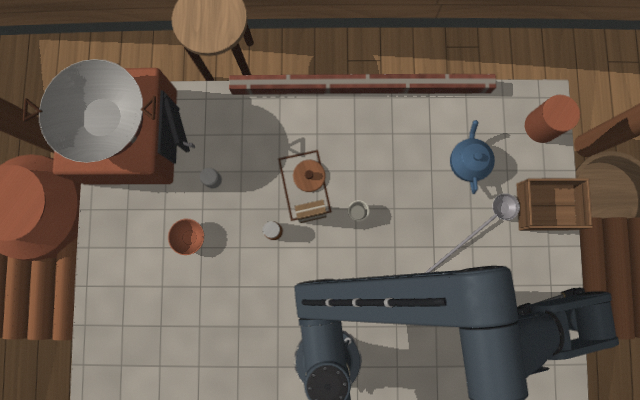

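View pics/sc1.png

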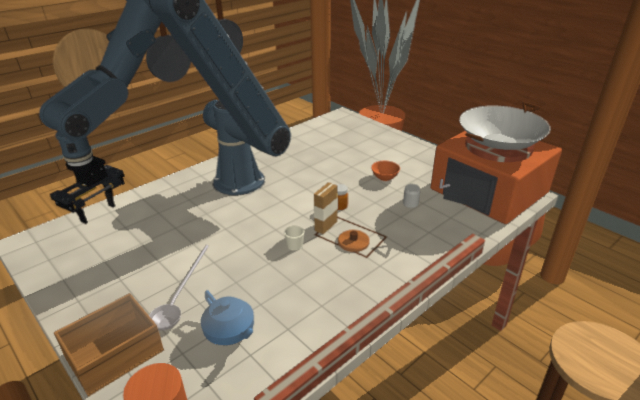

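Run:
```python
from h import *
im=cv2.imread('pics/top1.png')[140:235,260:385]
cv2.imwrite('pics/crop1.png',cv2.resize(im,None,fx=6,fy=6,interpolation=cv2.INTER_CUBIC))
```

```text
(no output)
```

View pics/crop1.png

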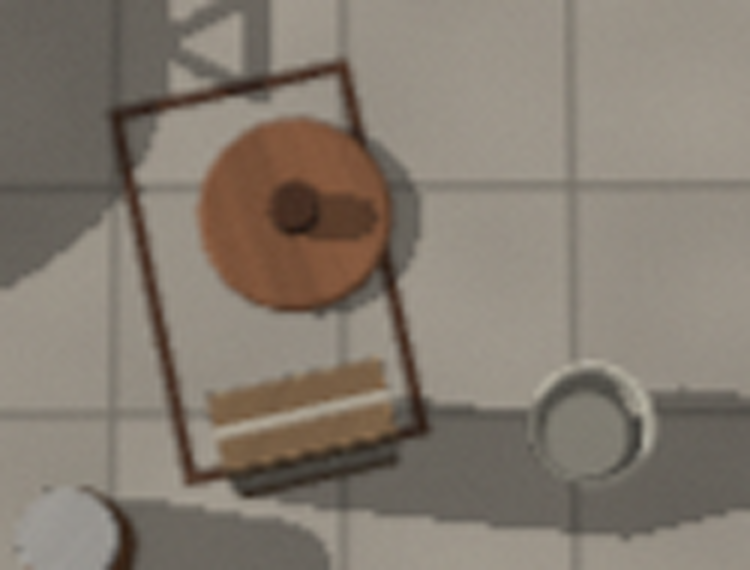

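```bash
cat >> h.py <<'E'
def tool(P):
    "world point(s) -> shift in tool axes (mm) from present TCP"
    from scipy.spatial.transform import Rotation as R
    o=robot.get_obs();return np.round(R.from_quat(o['tool_rot']).inv().apply(np.array(P)-o['position'])*1000,1)
E
python3 - <<'E'
from h import *
c=shot('top')
uv=np.array([(112,112),(345,62),(428,433),(188,483)])/6+[260-.4,140-.4]
w=world(c,uv);print(w.round(4))
ctr=w.mean(0);x=(w[0]+w[1]-w[2]-w[3])/2;y=(w[0]+w[3]-w[1]-w[2])/2
yaw=np.arctan2(x[1],x[0]);yaw2=np.arctan2(-y[0],y[1]);print(ctr,np.linalg.norm(x),np.linalg.norm(y),np.degrees([yaw,yaw2]))
a=(yaw+yaw2)/2;ex=np.array([np.cos(a),np.sin(a),0]);ey=np.array([-ex[1],ex[0],0])
k=world(c,[np.array([295,208])/6+[259.6,139.6]],.04)[0]
l=world(c,[np.array([295,213])/6+[259.6,139.6]],.014)[0]
for n,p in dict(lidk=k,lid=l,fl=[.486,.098,0],fr=[.503,.0135,0],jar=[.418,.178,0],cup=[.484,-.1,0]).items():
    d=np.array(p)-ctr;print(n,np.round(p,3),'frame',round(d@ex,3),round(d@ey,3))
s=l+ey*.052;s[2]=.16;print('start',s,tool(s))
E
```

```text
[[ 0.6692  0.1662  0.    ]
 [ 0.6973  0.0339  0.    ]
 [ 0.4852 -0.012   0.    ]
 [ 0.4579  0.122   0.    ]]
[0.57741975 0.07752979 0.        ] 0.21646708666027079 0.1359266225220389 [12.0163851  11.76876899]
lidk [0.606 0.061 0.04 ] frame 0.024 -0.022
lid [0.608 0.062 0.014] frame 0.026 -0.022
fl [0.486 0.098 0.   ] frame -0.085 0.039
fr [0.503 0.014 0.   ] frame -0.086 -0.047
jar [0.418 0.178 0.   ] frame -0.135 0.131
cup [ 0.484 -0.1    0.   ] frame -0.128 -0.154
start [0.59702752 0.11260247 0.16      ] [ 603.9 -559.3   63.6]
```

{"name": "move_arm", "arguments": {"series": "20 -18 0 0 0 1; 48 -44 0 0 0 2; 76 -70 0 0 0 3; 104 -96 0 0 0 4; 132 -122 0 0 0 5; 160 -148 0 0 0 5; 188 -174 0 0 0 5; 216 -200 0 0 0 5", "jaw": 0}}

```text
time: 2.02
position: [0.3308, -0.3424, 0.2238]
tool_rot: [0.995, 0.103, 0.0, 0.0]
ft_force: [0.2, -0.7, 0.5]
grip_width: 0.0418
grip_force: 0.0
```

```bash
python3 -c "
from h import *
print(robot.get_obs()['position'],robot.get_obs()['tool_rot'],tool([.597,.1126,.16]))"
```

```text
[ 0.3308389  -0.34237314  0.22380272] [9.94651840e-01 1.03284060e-01 2.04857517e-04 2.78170788e-04] [ 353.9 -390.6   63.7]
```

{"name": "move_arm", "arguments": {"series": "24 -27 0 0 0 0; 48 -54 0 0 0 0; 72 -80 0 0 0 0; 96 -107 0 0 0 0; 120 -134 0 0 0 0; 144 -160 0 0 0 0; 168 -186 0 0 0 0; 192 -212 0 0 0 0"}}

```text
time: 2.68
position: [0.4752, -0.0952, 0.2239]
tool_rot: [0.995, 0.104, 0.0, 0.0]
ft_force: [0.9, -0.1, -0.1]
grip_width: 0.0007
grip_force: 0.0
```

{"name": "move_arm", "arguments": {"series": "24 -26 0 0 0 0; 48 -52 0 0 0 0; 72 -78 0 0 0 0; 96 -104 15 0 0 0; 120 -130 30 0 0 0; 140 -155 50 0 0 0; 150 -165 63 0 0 0; 150 -165 63 0 0 0"}}

```text
time: 3.35
position: [0.5868, 0.0985, 0.1576]
tool_rot: [0.994, 0.105, -0.002, -0.001]
ft_force: [-0.9, 0.1, -0.4]
grip_width: 0.0005
grip_force: 0.0
```

Run:
```python
from h import *
o=robot.get_obs();print(o['position'],o['tool_rot'],o['time'],tool([.597,.1126,.046]))
c=shot('wrist','w1');tips(c,['lid','foot_l','foot_r','head_l','head_r'])
```

```text
[0.58679538 0.09853765 0.15760518] [ 9.94418869e-01  1.05486075e-01 -1.84197124e-03 -6.39376326e-04] 3.35 [ 13.3 -11.4 111.6]
lid [([0.607, 0.06, 0.006], 0.77)]
foot_l [([0.597, 0.389, -0.004], 0.21)]
foot_r [([0.597, 0.389, -0.004], 0.21)]
head_l []
head_r []
```

View pics/w1.png

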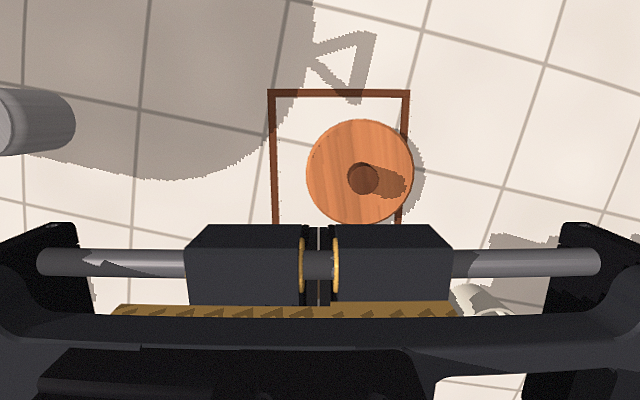

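{"name": "move_arm", "arguments": {"series": "12 -12 15 0 0 0; 13 -12 35 0 0 0; 13 -12 55 0 0 0; 13 -12 75 0 0 0; 13 -12 92 0 0 0; 13 -12 104 0 0 0; 13 -12 111 0 0 0; 13 -12 111 0 0 0"}}

```text
time: 4.32
position: [0.5967, 0.1092, 0.0487]
tool_rot: [0.995, 0.103, -0.001, -0.0]
ft_force: [-0.0, 0.1, -0.1]
grip_width: 0.0007
grip_force: 0.0
```

Run:
```python
from h import *
o=robot.get_obs();print(o['position'],o['tool_rot'],o['time'],o['ft_force'],tool([.607,.061,.046]))
```

```text
[0.59673411 0.10924556 0.04868382] [ 9.94673098e-01  1.03074970e-01 -9.84702295e-04 -9.29566249e-05] 4.3167 [-0.02314107  0.11986872 -0.12001754] [ 0.2 49.3  2.7]
```

{"name": "move_arm", "arguments": {"series": "0 7 0 0 0 0; 0 14 0 0 0 0; 0 20 0 0 0 0; 0 27 0 0 0 0; 0 34 0 0 0 0; 0 41 0 0 0 0; 0 48 0 0 0 0; 0 55 0 0 0 0"}}

```text
time: 4.98
position: [0.609, 0.0552, 0.0497]
tool_rot: [0.995, 0.103, 0.0, 0.0]
ft_force: [-0.2, -0.3, 0.4]
grip_width: 0.0007
grip_force: 0.0
```

Run:
```python
from h import *
o=robot.get_obs();print(o['position'],o['ft_force'])
c=shot('wrist');tips(c,['lid']);print(tool(robot.tip_of(c,'lid')[0]['xyz']))
```

```text
[0.60895852 0.05522316 0.04965903] [-0.21030091 -0.31759138  0.44387846]
lid []Traceback (most recent call last):
  File "<stdin>", line 3, in <module>
IndexError: list index out of range
```

Run:
```python
from h import *
c=shot('wrist','w2')
for n in ['scene','top']: tips(shot(n),['lid','carton'])
```

```text
lid [([0.608, 0.057, 0.002], 0.83)]
carton [([0.476, 0.051, -0.001], 0.65)]
lid []
carton [([0.476, 0.05, 0.002], 0.5)]
```

View pics/w2.png

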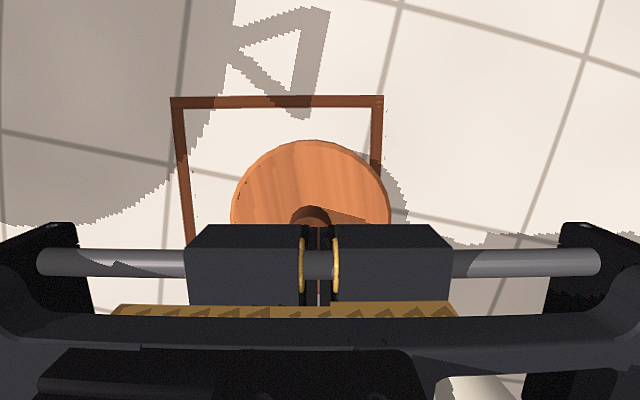

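Run:
```python
from h import *
c=shot('wrist')
p=robot.get_obs()['position']
print('tip px',px(c,[p-[0,0,.022],p]), 'lid origin,top,knobtop',px(c,[[.607,.061,0.014],[.607,.061,.04]]))
print(world(c,[[232,200],[389,200],[311,140]],.014))
W=np.array(c['world_to_cam']);print(-W[:3,:3].T@W[:3,3])
print(world(c,[[176,98],[382,98]],0))
i=c['img'];cv2.imwrite('pics/w3.png',cv2.resize(i[180:320,220:420][:,:,::-1],None,fx=4,fy=4))
```

```text
tip px [[320.35608562 228.56516836]
 [320.62258875 242.40490511]] lid origin,top,knobtop [[312.99548343 222.47250603]
 [312.27806482 237.14546692]]
[[0.61113314 0.11592935 0.014     ]
 [0.63237375 0.01563067 0.014     ]
 [0.65959645 0.07317663 0.014     ]]
[0.67421203 0.07171037 0.20969437]
[[0.66740926 0.16532814 0.        ]
 [0.69456381 0.03379279 0.        ]]
```

View pics/w3.png

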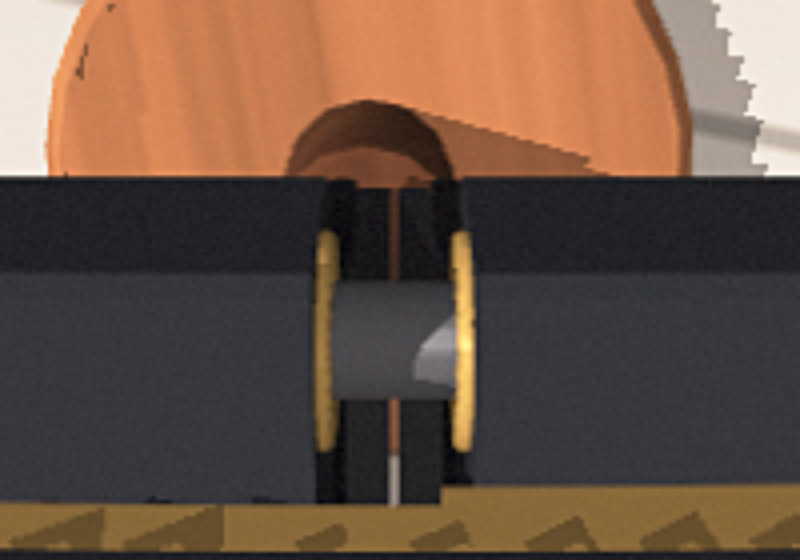

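The wrist view shows the closed fingertips above the knob top (tip front edge near row 227, knob front near row 216), and the lid hasn't moved. When closed, the tips reach less far than I assumed. I'll back off and feel for the lid's surface.

{"name": "move_arm", "arguments": {"series": "0 -8 0 0 0 0; 0 -18 0 0 0 0; 0 -28 0 0 0 0; 0 -38 0 0 0 0; 0 -48 0 0 0 0; 0 -52 0 0 0 0; 0 -52 0 0 0 0; 0 -52 0 0 0 0"}}

```text
time: 6.2
position: [0.598, 0.1075, 0.0496]
tool_rot: [0.995, 0.104, 0.0, 0.0]
ft_force: [0.7, -0.3, -0.9]
grip_width: 0.0004
grip_force: 0.0
```

{"name": "move_arm", "arguments": {"series": "0 0 2 0 0 0; 0 0 4 0 0 0; 0 0 6 0 0 0; 0 0 8 0 0 0; 0 0 8 0 0 0"}}

```text
time: 6.62
position: [0.5977, 0.1066, 0.041]
tool_rot: [0.995, 0.103, -0.001, -0.0]
ft_force: [0.3, -0.2, 0.4]
grip_width: 0.0006
grip_force: 0.0
```

Run:
```python
from h import *
o=robot.get_obs();print(o['position'],o['ft_force'],tool([.607,.061,.046]))
c=shot('wrist','w4');p=o['position'];print(px(c,[p,p-[0,0,.022]]))
tips(shot('scene'),['lid'])
cv2.imwrite('pics/w4.png',cv2.resize(c['img'][140:330,200:440][:,:,::-1],None,fx=3,fy=3))
```

```text
[0.59773426 0.1065841  0.04095414] [ 0.33050132 -0.20471097  0.39307105] [-0.3 46.5 -5.1]
[[320.55942061 242.47595276]
 [320.30439777 228.59853448]]
lid [([0.605, 0.06, 0.004], 0.6), ([0.506, 0.01, -0.003], 0.57)]
```

View pics/w4.png

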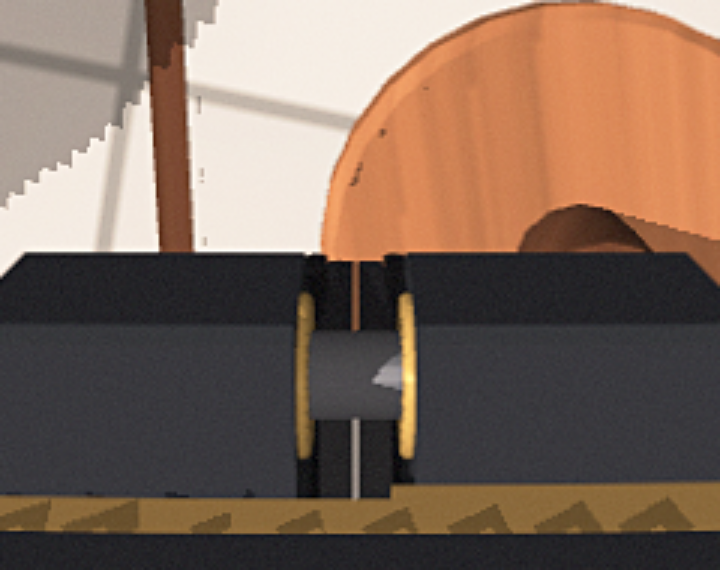

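{"name": "move_arm", "arguments": {"series": "0 0 2 0 0 0; 0 0 4 0 0 0; 0 0 6 0 0 0; 0 0 6 0 0 0"}}

```text
time: 7.1
position: [0.5977, 0.107, 0.0351]
tool_rot: [0.995, 0.104, -0.0, -0.0]
ft_force: [-0.2, 0.0, 1.1]
grip_width: 0.0001
grip_force: 0.0
```

{"name": "move_arm", "arguments": {"series": "0 0 1 0 0 0; 0 0 2 0 0 0; 0 0 3 0 0 0; 0 0 3 0 0 0"}}

```text
time: 7.43
position: [0.5979, 0.107, 0.0323]
tool_rot: [0.995, 0.104, -0.0, -0.0]
ft_force: [0.3, -0.1, -0.3]
grip_width: 0.0004
grip_force: 0.0
```

{"name": "move_arm", "arguments": {"series": "0 6 0 0 0 0; 0 12 0 0 0 0; 0 18 0 0 0 0; 0 23 0 0 0 0; 0 28 0 0 0 0; 0 33 0 0 0 0; 0 38 0 0 0 0; 0 43 0 0 0 0"}}

```text
time: 8.1
position: [0.6069, 0.0646, 0.0326]
tool_rot: [0.995, 0.103, -0.0, -0.0]
ft_force: [-0.7, 1.6, 0.3]
grip_width: 0.0007
grip_force: 0.9
```

Run:
```python
from h import *
o=robot.get_obs();print(o['position'],o['ft_force'],tool([.607,.061,.046]))
tips(shot('scene'),['lid']);tips(shot('wrist'),['lid'])
```

```text
[0.60690558 0.06458621 0.03263272] [-0.68300743  1.60407764  0.32890166] [ -0.6   3.5 -13.4]
lid [([0.61, 0.036, 0.002], 0.64), ([0.504, 0.012, 0.159], 0.5)]
lid [([0.614, 0.042, 0.002], 0.91)]
```

{"name": "move_arm", "arguments": {"series": "0 7 0 0 0 0; 0 14 0 0 0 0; 0 21 0 0 0 0; 0 28 0 0 0 0; 0 35 0 0 0 0; 0 42 0 0 0 0; 0 49 0 0 0 0; 0 56 0 0 0 0"}}

```text
time: 8.97
position: [0.6185, 0.0093, 0.0325]
tool_rot: [0.995, 0.103, -0.0, -0.0]
ft_force: [0.1, 1.6, 0.0]
grip_width: 0.0006
grip_force: 0.6
```

Run:
```python
from h import *
o=robot.get_obs();print(o['position'],o['ft_force'])
for n in ['scene','wrist']:
  c=shot(n);tips(c,['lid','carton'])
  for d in robot.tip_of(c,'lid')[:1]:
    e=d['xyz']-np.array([.5774,.0775,0]);a=np.radians(11.9);print('frame',e[0]*np.cos(a)+e[1]*np.sin(a),e[1]*np.cos(a)-e[0]*np.sin(a))
    print(tool(d['xyz']))
```

```text
[0.61852306 0.00925421 0.03249645] [0.13879797 1.64831797 0.01727577]
lid [([0.622, -0.015, 0.0], 0.97)]
carton [([0.475, 0.05, 0.002], 0.65)]
frame 0.02446976268784088 -0.09968816737206451
[-1.9 24.6 32.3]
lid [([0.624, -0.017, 0.004], 0.96)]
carton []
frame 0.02607098234868202 -0.10227391592862135
[-0.2 28.1 28.4]
```

{"name": "move_arm", "arguments": {"series": "0 7 0 0 0 0; 0 14 0 0 0 0; 0 21 0 0 0 0; 0 28 0 0 0 0; 0 35 0 0 0 0; 0 42 0 0 0 0; 0 42 0 0 0 0; 0 30 0 0 0 0"}}

```text
time: 10.03
position: [0.6261, -0.0219, 0.0328]
tool_rot: [0.995, 0.102, 0.001, 0.001]
ft_force: [1.0, -0.2, -0.4]
grip_width: 0.0004
grip_force: 0.0
```

{"name": "move_arm", "arguments": {"series": "0 -5 -10 0 0 0; 0 -10 -30 0 0 0; 0 -15 -60 0 0 0; 0 -15 -95 0 0 0; 0 -15 -130 0 0 0; 0 -15 -165 0 0 0; 0 -15 -190 0 0 0; 0 -15 -200 0 0 0", "jaw": 0.5}}

```text
time: 10.7
position: [0.6234, -0.0035, 0.2381]
tool_rot: [0.995, 0.104, 0.004, 0.001]
ft_force: [0.7, 0.2, 0.5]
grip_width: 0.0414
grip_force: 0.0
```

Run:
```python
from h import *
o=robot.get_obs();print(o['position'],o['tool_rot'],o['ft_force'])
C=np.array([.5774,.0775,0]);a=np.radians(11.9);ex=np.array([np.cos(a),np.sin(a),0]);ey=np.array([-ex[1],ex[0],0])
for n in ['scene','wrist']:
  c=shot(n);tips(c,['carton','foot_l','head_l'])
  for d in robot.tip_of(c,'lid')[:1]:
    e=d['xyz']-C;print('lid frame',e@ex,e@ey)
for fx,z in ((-.165,.25),(-.165,.15)):
  P=C+ex*fx-ey*.004;P[2]=z;print(P,tool(P))
```

```text
[ 0.6234433  -0.00354093  0.23811349] [0.99452258 0.1044277  0.00426585 0.00122299] [0.68630303 0.16121191 0.47629169]
carton [([0.478, 0.053, -0.001], 0.91)]
foot_l [([0.505, 0.01, -0.0], 0.82), ([0.486, 0.1, -0.001], 0.75)]
head_l [([0.485, 0.098, 0.156], 0.85), ([0.506, 0.012, 0.158], 0.75)]
lid frame 0.026542047288598977 -0.14222974276054137
carton []
foot_l []
head_l []
lid frame 0.026608775380193187 -0.14336796389977233
[0.41677083 0.03956227 0.25      ] [-190.7  -85.2  -18.4]
[0.41677083 0.03956227 0.15      ] [-190.4  -85.1   81.6]
```

{"name": "move_arm", "arguments": {"series": "-20 -9 -20 0 0 0; -50 -22 -25 0 0 0; -80 -36 -28 0 0 0; -110 -50 -28 0 0 0; -140 -63 -28 0 0 0; -165 -75 -28 0 0 0; -185 -83 -26 0 0 0; -191 -85 -24 0 0 0"}}

```text
time: 11.87
position: [0.4129, 0.0403, 0.2559]
tool_rot: [0.995, 0.104, -0.002, -0.001]
ft_force: [0.8, -0.1, -0.6]
grip_width: 0.0434
grip_force: 0.0
```

Run:
```python
from h import *
o=robot.get_obs();print(o['position'],o['tool_rot'],tool([.4168,.0396,.145]))
c=shot('wrist');print(robot.tip_of(c,'head_l')[:2],robot.tip_of(c,'lid')[:1])
```

```text
[0.41288888 0.04026922 0.25592219] [ 9.94585455e-01  1.03898755e-01 -2.10048770e-03 -6.39369682e-04] [  4.1   1.7 110.9]
[{'xyz': [0.5054, 0.0082, 0.1587], 'p': 0.96}, {'xyz': [0.482, 0.098, 0.1562], 'p': 0.62}] [{'xyz': [0.6321, -0.0543, 0.0017], 'p': 0.61}]
```

{"name": "move_arm", "arguments": {"series": "0 1 15 0 0 0; 0 1 32 0 0 0; 0 1 50 0 0 0; 0 1 68 0 0 0; 0 1 85 0 0 0; 0 1 100 0 0 0; 0 1 111 0 0 0; 0 1 111 0 0 0"}}

```text
time: 12.68
position: [0.4185, 0.0378, 0.1435]
tool_rot: [0.995, 0.103, -0.001, -0.0]
ft_force: [-0.4, -0.4, 0.7]
grip_width: 0.0437
grip_force: 0.0
```

Run:
```python
from h import *
o=robot.get_obs();print(o['position'],o['tool_rot'],o['ft_force'],tool([.4168,.0396,.145]))
c=shot('scene','s2');tips(c,['carton'])
cv2.imwrite('pics/s2c.png',cv2.resize(c['img'][120:280,230:430][:,:,::-1],None,fx=3,fy=3))
```

```text
[0.41845571 0.03775214 0.14345778] [ 9.94659535e-01  1.03201617e-01 -1.30373131e-03 -3.67521905e-04] [-0.3654365  -0.43871519  0.69970644] [-1.2 -2.1 -1.5]
carton [([0.476, 0.053, 0.0], 0.88)]
```

View pics/s2c.png

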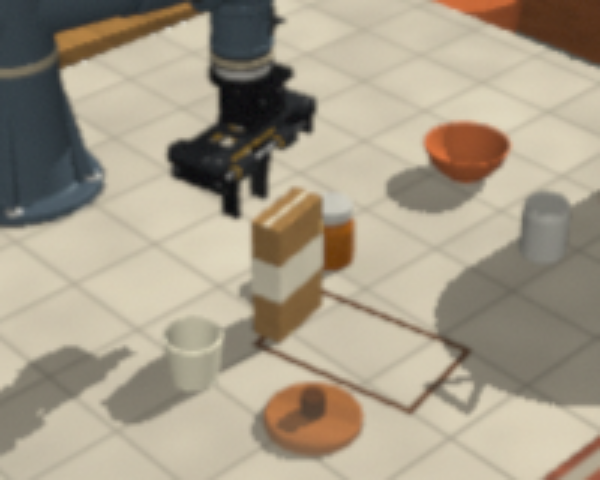

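Run:
```python
from h import *
c=shot('scene');p=robot.get_obs()['position'];a=np.radians(11.9);ey=np.array([-np.sin(a),np.cos(a),0])
for h in (0,.01,.022): print(h,[((q-[230,120])*3).round(0) for q in px(c,[p-ey*.029-[0,0,h],p+ey*.029-[0,0,h]])])
```

```text
0 [array([230., 215.]), array([260., 193.])]
0.01 [array([230., 222.]), array([260., 200.])]
0.022 [array([231., 231.]), array([260., 209.])]
```

{"name": "move_arm", "arguments": {"series": "6 0 2 0 0 0; 12 0 4 0 0 0; 18 0 5 0 0 0; 24 0 5 0 0 0; 29 0 5 0 0 0; 34 0 5 0 0 0; 39 0 5 0 0 0; 44 0 5 0 0 0"}}

```text
time: 13.5
position: [0.4608, 0.0475, 0.1406]
tool_rot: [0.995, 0.104, -0.0, -0.0]
ft_force: [-0.4, -0.4, 1.2]
grip_width: 0.0437
grip_force: 0.2
```

Run:
```python
from h import *
o=robot.get_obs();print(o['position'],o['ft_force'])
for n in ['scene','wrist']: tips(shot(n),['foot_l','head_l'])
```

```text
[0.46077592 0.04750729 0.14062065] [-0.36178219 -0.40837018  1.19386359]
foot_l [([0.486, 0.1, -0.002], 0.89), ([0.506, 0.011, -0.002], 0.75)]
head_l [([0.521, 0.016, 0.158], 0.94), ([0.504, 0.101, 0.16], 0.68)]
foot_l [([0.526, 0.011, 0.156], 0.64)]
head_l [([0.501, 0.103, 0.158], 0.91), ([0.525, 0.014, 0.16], 0.77)]
```

{"name": "move_arm", "arguments": {"series": "5 0 0 0 0 0; 10 0 0 0 0 0; 15 0 0 0 0 0; 20 0 0 0 0 0; 25 0 0 0 0 0; 28 0 0 0 0 0; 28 0 0 0 0 0; 20 0 0 0 0 0"}}

```text
time: 14.47
position: [0.4817, 0.0514, 0.1407]
tool_rot: [0.995, 0.104, 0.001, 0.0]
ft_force: [0.3, 0.2, -0.2]
grip_width: 0.0432
grip_force: 0.0
```

Run:
```python
from h import *
o=robot.get_obs();print(o['position'],o['ft_force'])
for n in ['scene','top']: tips(shot(n),['foot_l','head_l'])
```

```text
[0.48167068 0.05138253 0.14065377] [ 0.30616986  0.20814507 -0.24536376]
foot_l [([0.505, 0.011, -0.001], 0.94), ([0.484, 0.1, -0.002], 0.59)]
head_l [([0.645, 0.043, 0.07], 0.89), ([0.623, 0.13, 0.068], 0.65)]
foot_l [([0.391, -0.462, -0.002], 0.37)]
head_l []
```

It's falling forward over the front edge; now I'll retreat up and back.

{"name": "move_arm", "arguments": {"series": "-5 0 -10 0 0 0; -15 0 -30 0 0 0; -25 0 -55 0 0 0; -35 0 -80 0 0 0; -45 0 -100 0 0 0; -50 0 -115 0 0 0; -50 0 -120 0 0 0; -50 0 -120 0 0 0"}}

```text
time: 15.43
position: [0.4318, 0.041, 0.2623]
tool_rot: [0.995, 0.103, 0.002, 0.001]
ft_force: [0.2, 1.1, -0.4]
grip_width: 0.0435
grip_force: 0.0
```

Run:
```python
from h import *
C=np.array([.5774,.0775,0]);a=np.radians(11.9);ex=np.array([np.cos(a),np.sin(a),0]);ey=np.array([-ex[1],ex[0],0])
for n in ['scene','wrist']:
  c=shot(n,'f_'+n)
  for t in ['foot_l','head_l','lid']:
    for d in robot.tip_of(c,t)[:2]:
      e=d['xyz']-C;print(n,t,round(d['p'],2),np.round([e@ex,e@ey,e[2]],3))
cv2.imwrite('pics/fin.png',cv2.resize(cv2.imread('pics/f_scene.png')[150:290,230:430],None,fx=4,fy=4))
```

```text
scene foot_l 0.77 [-0.083  0.041 -0.   ]
scene foot_l 0.77 [-0.082 -0.052 -0.003]
scene head_l 0.89 [ 0.078  0.042 -0.004]
scene head_l 0.63 [ 0.076 -0.045 -0.   ]
wrist lid 0.75 [ 0.028 -0.141  0.003]
```

View pics/fin.png

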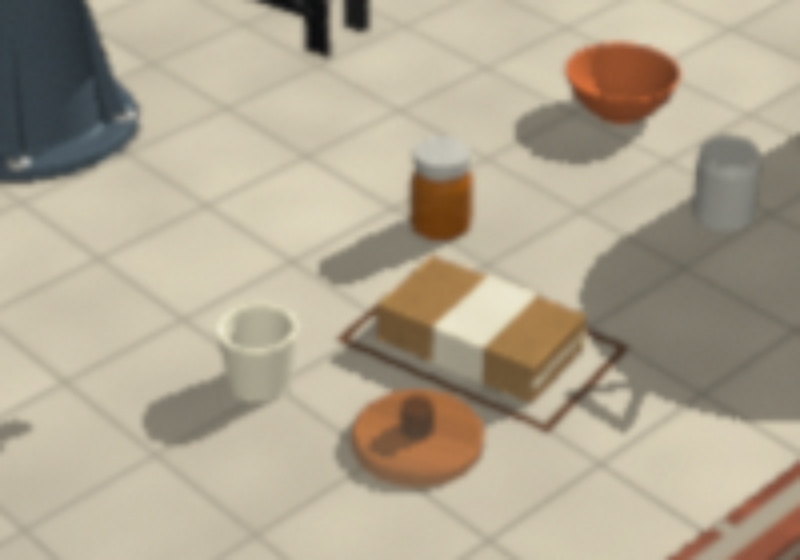

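The carton lies flat inside the frame (around pixel 480,330), the lid is outside it (417,437), and the gripper is clear.

```bash
python3 -c "
from rig import robot
print(robot.hand_in())"
```

```text
the job is handed in; nothing more can be done
None
```

The job is handed in (verdict not shown): in the last images the lid lies outside the frame (about 18 mm clear), the carton lies flat on its front face at least 20 mm inside the outer edge, the jar, cup, tin and bowl look undisturbed (teapot and ladle not re-checked), and the arm is clear at about 15 s.

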